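Open the parcel-length gauge to its end stop

ROBOT

A 7-joint arm with a two-finger parallel gripper is mounted at the origin on the work surface. World frame = base frame: x ahead of the robot, y to its left, z up, the work surface at z = 0. Lengths are in mm, angles in rad, forces in N, time in s.
With the tool pointing down it reaches from about 425 to 925 mm from the base axis. Payload 6.8 kg.
Tool frame: the origin (TCP) lies at the very end of the fingers, on their centre line; the grasp point (between the pads) lies 19 mm behind it (robot.hold_point_z is the z of the grasp point in the tool frame, in mm); z points along the fingers, y is the line along which they close (so a half turn about z gives the same grasp; the last joint's range is limited). The gripper opens to 85 mm and grips with 20 to 120 N. Pads are 22 mm wide; open, the fingers measure 114 mm over their backs; the gripper's body (76 mm by 85 mm) begins 54 mm behind the grasp point. The pads swing forward as they close: fully open they stand 13 mm farther back than shut.
Start: joints at [-1.451, 0.477, 0.022, 1.555, -0.011, 1.109, -0.083], TCP at [152.433, 657.58, 231.308] pointing down, gripper open.
Joint ranges: [-2.96, 2.96], [-0.34, 2.1], [-1.41, 1.46], [0.24, 2.44], [-1.37, 4.51], [0.17, 1.92], [-2.96, 2.96]. Speed limits (rad/s): [2.39, 2.39, 3.14, 3.14, 3.14, 3.14, 3.14].

INTERFACE

Orientations are given as a rotation vector (axis times angle).
In Python, from workcell import robot gives the robot as it stands.
- The arm moves only by the tool apply_moves, never from a script. Its argument "steps" is a list of rows, each an object of numbers: "ax", "ay", "az": the turn, a rotation vector about the tool's x, y, z each as a share of 120 degrees, from -1 to 1; "dx", "dy", "dz": the shift along the tool's x, y, z each as a share of 100 cm, from -1 to 1; "grip": the opening, from -1 (shut) to 1 (fully open). In form: [{"ax": .., "ay": .., "az": .., "dx": .., "dy": .., "dz": .., "grip": ..}, ...]. A call has 1 to 20 rows; each row is the pose to reach, as a shift and turn from the pose commanded when the call began, along the tool's axes at that moment; what a row does not reach only later rows make up. A row lasts 1/8 s, in which the tool goes at most 62.5 mm and 10.7 degrees, less where a joint would pass 70% of its speed; a pose out of reach is approached as far as the arm can. A call with a number of a shift or a turn outside -1 to 1 is refused whole. A call with a gripper value outside its range is refused whole. The fingers move at their own pace and stop on an object; "newtons" is the grip in N (left out, the last holds). Time passes only in rows, so rows that repeat a pose let the fingers close. It gives the time, the measured TCP pose, the force, the opening and the grip force at its end, in the units of the state.
- robot.observe(): the state, without advancing time (a new reading comes with each control period).
- robot.grab_frame(name): name is "scene" or "top"; returns a dict with "frame" (400x640x3 uint8, red, green, blue), "vertical_fov" (degrees; the focal length in pixels is half the picture's height over the tangent of half this angle, whatever the lens; pixels are square), "cx", "cy" (the principal point, pixels), "world_from_camera" (4x4, takes a point from camera to world coordinates). Camera axes: x right, y down, z forward; pixel columns grow to the right and rows downward; lengths in mm; the calibration is good to about 2 mm. A picture is of the moment at which its call begins. There is no depth.
- robot.sign_off(): hands the job in; it is judged then, once.
The state is a dict: "clock": time; "q": joint angles; "joint_velocities": joint speeds; "effort": joint torques, N m; "tool_pos": TCP position; "tool_rot": TCP orientation; "contact_force": force on the tool from outside, world axes, zero at the start; "torque": the same for the moment, N m; "gripper_width": opening from 0.0 (shut) to 1.0 (fully open); "gripper_force": force on a finger pad.
Only numpy, scipy, OpenCV 4.12 (cv2) and the standard library are available. Lean on these libraries where they do the work, as an engineer would, in place of code of your own. Each camera call takes 0.05 s, during which the arm holds its last target. There are 200 camera calls.

TASK

Set the parcel gauge on the packing bench to its widest: press the release pad on top of the carriage fully down with the fingertips, keep it down while you push the carriage along its rail all the way against the end stop, then let go so that the pad springs up and locks it there. Only press and push: lift nothing, and leave the tape roll, reel, scanner and small parcel where they are.

Things in the scene. Friction and masses are not known exactly. Their poses are not given: they have to be found in the camera images.
- gauge: Gauge base, bolted to the bench at a new place and angle each time: grey plate 100 mm (x) by 262 mm (y), aluminium T-rail along its y axis, top 24 mm high. Origin: plate centre on the bench. The carriage slides towards +y, to the end stop; the -y end has only a low cap. On the +x side a white measuring bed 130 by 300 mm, 4 mm thick, with a fixed fence 62 mm high at its -y end.
- carriage (a joint): Carriage position along the rail, m: 0 at the low cap, 0.130 hard against the end stop; starts at 0 to 0.06. Aluminium block 90 mm square, top 44 mm above the bench, with a 4 mm fence blade (top 60 mm high) reaching 180 mm from its middle to gauge +x, over the bed. A pin locks it (2 mm of play) while the release pad is up; with the pad held down about 2 N slides it. It cannot be lifted off.
- release (a joint): Travel of the release pad, in m: 0 up (carriage locked), 0.006 fully down; 5.5 N start to move it and 8 N hold it fully down. Springs back when let go; a toothed bar locks every 10 mm. The carriage is free with the pad more than 0.0035 down; hold it fully down while sliding. While it is down the carriage moves both ways, so backing off the lip with the tips still on the pad drags it back: lift straight up.
- pad (a point): Centre of the top face of the release pad, a grey ribbed rectangle 44 mm (x) by 56 mm (y) in the middle of the carriage's top. The face is 52 mm above the bench when up (8 mm above the carriage's top) and 46 mm when fully down. Axes parallel to the gauge's; it moves with the carriage and the pad.
- lip (a point): Middle of the top edge of the push lip's inner face, which looks to gauge -y, at the pad. The lip is an upright wall on the carriage's +y (end stop) edge, 80 mm wide, 10 mm thick, inner face 35 mm to the +y side of the pad's centre, top 76 mm above the bench (24 mm above the raised pad). Fingertips on the pad can push against it. Axes parallel to the gauge's.
- stop (a point): Middle of the top edge of the end stop's inner face, 48 mm above the bench. The end stop is a dark steel block, 80 mm wide and 18 mm thick, across the +y end of the rail; the carriage's +y face meets it when fully home. Axes parallel to the gauge's.
- tape: Loose roll of packing tape lying flat, 90 mm across, 48 mm high; origin: centre of its underside. Leave alone.
- reel: Loose white reel lying flat, 100 mm across, 16 mm high; origin: centre of its underside. Leave alone.
- scanner: Loose black hand scanner lying on its side, about 110 mm by 115 mm, 34 mm high; origin: underside of its head. Leave alone.
- parcel: Loose small cardboard parcel, 80 mm by 50 mm, 45 mm high, on the measuring bed by the fixed fence; origin: centre of its underside. Leave alone.

How it is judged (in metres and radians):
On the way, in this order (a step that is already met when the one before it is completed fails the run):
1. the release pad is pressed down with the carriage still where it was (value of joint release above 0.0035 m and distance of lip from where it was at the start of the episode below 0.01 m), for 0.05 s.
2. the carriage has reached the end stop with the pad held down (value of joint carriage above 0.127 m and value of joint release above 0.002 m), for 0.05 s.
At the end, for the whole second after the job is handed in: The carriage rests within 3 mm of its end stop, the release pad is back up (within 1 mm) and the robot is clear (value of joint carriage above 0.127 m and value of joint release below 0.001 m and velocity of joint carriage between -0.005 and 0.005 m/s); the robot touches nothing.
It fails at once if the carriage is shifted along the rail (more than 10 mm from its start and not yet at the stop) with the release pad less than 2 mm down (value of joint release below 0.002 m and distance of lip from where it was at the start of the episode above 0.01 m and value of joint carriage below 0.124 m).
It fails at once if the tape is lifted, carried or moved by more than 15 mm (distance of tape from where it was at the start of the episode above 0.015 m).
It fails at once if the reel is lifted, carried or moved by more than 15 mm (distance of reel from where it was at the start of the episode above 0.015 m).
It fails at once if the scanner is lifted, carried or moved by more than 15 mm (distance of scanner from where it was at the start of the episode above 0.015 m).
It fails at once if the parcel is lifted, carried or moved by more than 15 mm (distance of parcel from where it was at the start of the episode above 0.015 m).
It also fails if it takes over 32 s, if anything falls off the work surface, if the arm or the gripper's body presses on something with over 40 N, if the wrist force passes 120 N, or if a joint passes its speed limit or range.

## Working session

There is one attempt and no reset: what is moved stays moved. The work goes in short steps, Python scripts to look and compute and a tool call to move; the robot and the scene stay as the last step left them, time stands still between calls to the robot, and variables do not carry over. Pictures are saved under pics/ and viewed, at most 10 in all, crops included, and the job is handed in when it is done.

Besides the shell and the picture viewer there is one more tool, called after "Request:" as name([rows], argument=value, ...), one row to a line, values as JSON. apply_moves: Moves the arm, as the interface text tells. Shift numbers are shares of 100 cm and turn numbers shares of 120 degrees, none past 1 either way. Its arguments: {"type":"object","properties":{"steps":{"type":"array","items":{"type":"object","properties":{"ax":{"type":"number","minimum":-1,"maximum":1},"ay":{"type":"number","minimum":-1,"maximum":1},"az":{"type":"number","minimum":-1,"maximum":1},"dx":{"type":"number","minimum":-1,"maximum":1},"dy":{"type":"number","minimum":-1,"maximum":1},"dz":{"type":"number","minimum":-1,"maximum":1},"grip":{"type":"number"}}}},"newtons":{"type":"number"}},"required":["steps"]}

```bash
mkdir -p pics
cat > h.py <<'E'
import numpy as np, cv2
from workcell import robot
from scipy.spatial.transform import Rotation as R
def grab(n,f):
    d=robot.grab_frame(n); cv2.imwrite('pics/'+f,d['frame'][:,:,::-1]); np.save('pics/'+n+'.npy',d,allow_pickle=True); return d
def ray(d,u,v,z):
    f=200/np.tan(np.radians(d['vertical_fov']/2)); T=np.array(d['world_from_camera'])
    r=T[:3,:3]@np.array([(u-d['cx'])/f,(v-d['cy'])/f,1]); o=T[:3,3]
    return o+r*(z-o[2])/r[2]
def proj(d,p):
    f=200/np.tan(np.radians(d['vertical_fov']/2)); T=np.array(d['world_from_camera'])
    c=T[:3,:3].T@(np.array(p)-T[:3,3]); return c[0]/c[2]*f+d['cx'],c[1]/c[2]*f+d['cy']
def load(n): return np.load('pics/'+n+'.npy',allow_pickle=True).item()
E
python3 - <<'E'
from h import *
for n in('top','scene'):
    d=grab(n,n+'0.png'); print(n,np.round(d['world_from_camera'],2).tolist(),d['vertical_fov'],d['cx'],d['cy'])
s=robot.observe();print(s['tool_pos'],s['tool_rot'],s['contact_force'],s['clock'])
E
```

```text
top [[0.03, -0.99, 0.17, 395.06], [-1.0, -0.02, 0.02, 83.69], [-0.01, -0.17, -0.99, 1204.37], [0.0, 0.0, 0.0, 1.0]] 49.107355217967374 325.7590025741473 197.9573674379818
scene [[-0.07, 0.64, -0.77, 1187.17], [1.0, 0.03, -0.06, 139.88], [-0.01, -0.77, -0.64, 572.16], [0.0, 0.0, 0.0, 1.0]] 55.29396032919153 318.5877130523789 195.22547934104838
[152.32898577 657.0616853  230.44525886] [-3.56962954e-01 -3.12119127e+00  2.50080349e-03] [-0.34093781  0.12288504 -0.43568116] 0.1
```

View pics/top0.png

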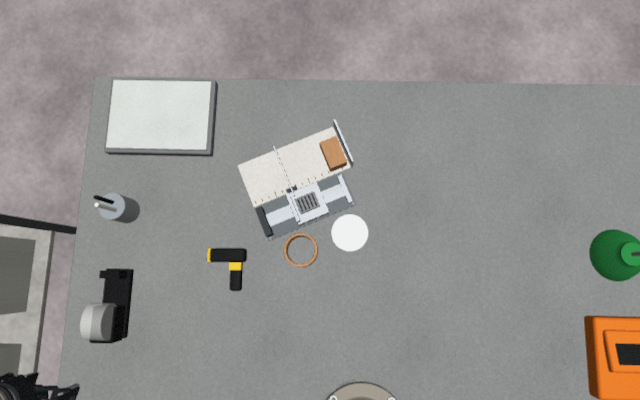

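View pics/scene0.png

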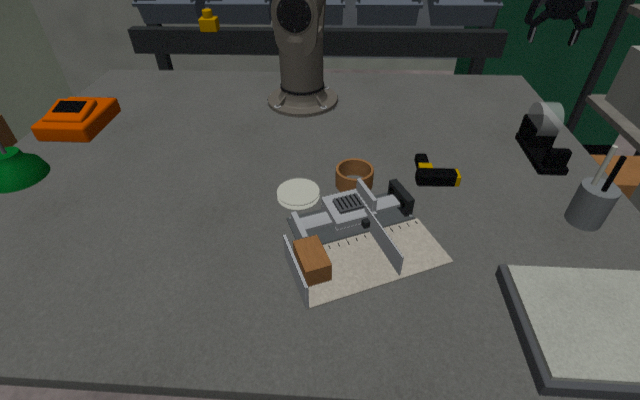

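Top view: pad at about (307,203), dark end stop near (264,221), parcel at (333,154), tape (301,250), reel (350,232). Scene view: pad at (348,203), stop at (401,196), lip at about (366,194). I'll zoom in on both for precision.

Run:
```python
from h import *
a=cv2.imread('pics/top0.png')[160:250,240:370]; b=cv2.imread('pics/scene0.png')[165:255,280:425]
a=cv2.resize(a,None,fx=6,fy=6,interpolation=cv2.INTER_CUBIC);b=cv2.resize(b,None,fx=5.4,fy=5.4,interpolation=cv2.INTER_CUBIC)
cv2.imwrite('pics/c1.png',a);cv2.imwrite('pics/c2.png',b)
t=load('top');s=load('scene')
print('pad',ray(t,307,203,52),ray(s,348,203,52)); print('stop',ray(t,264,221,48),ray(s,401,190,48))
print('tape',ray(t,301,250,48),'reel',ray(t,350,232,16),'scanner',ray(t,232,262,34))
```

```text
pad [573.42810764 155.44389122  52.        ] [582.3028183  155.04860729  52.        ]
stop [522.92550154 268.58094373  48.        ] [527.95574745 270.16286614  48.        ]
tape [448.70953898 167.37643947  48.        ] reel [502.07536443  38.26537547  16.        ] scanner [413.13675445 350.56150975  34.        ]
```

View pics/c1.png

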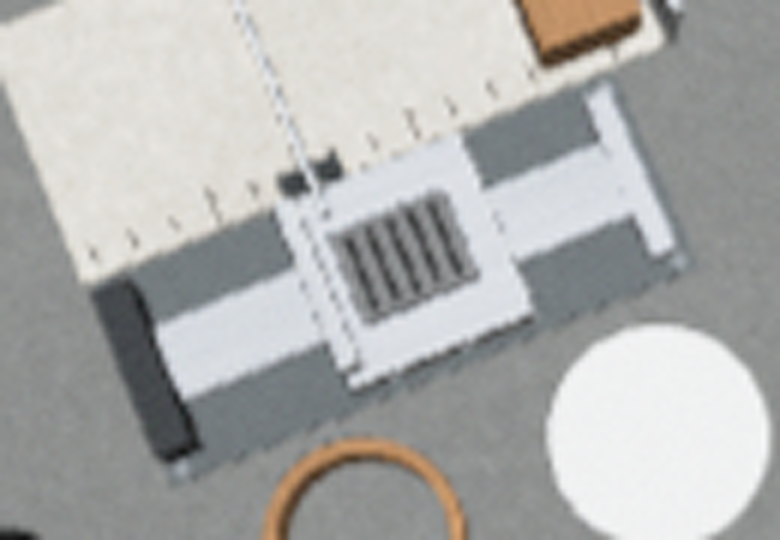

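View pics/c2.png

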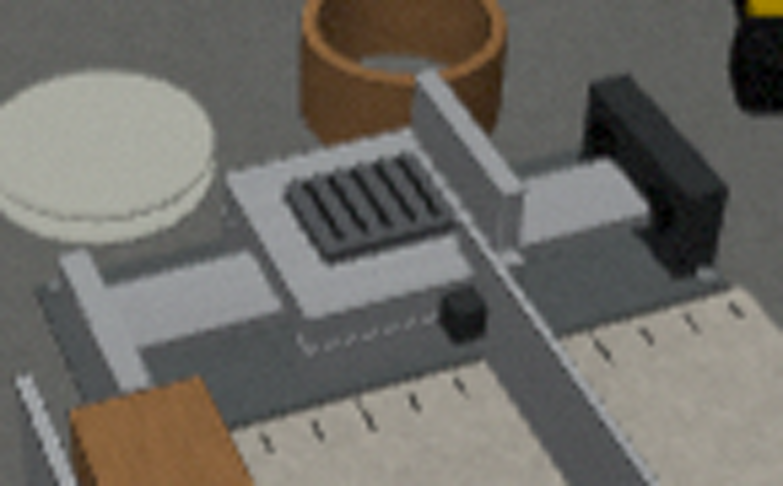

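The top crop clearly shows the pad (corners about (330,237), (443,190), (478,273), (370,325) in the 6x crop) and the dark stop on the left. The scene crop shows the pad, lip and stop in the same order, with the carriage about halfway along. Now I'll cross-check the two views.

Run:
```python
from h import *
t=load('top');s=load('scene')
A=lambda p:((p[0]+.5)/6-.5+240,(p[1]+.5)/6-.5+160); B=lambda p:((p[0]+.5)/5.4-.5+280,(p[1]+.5)/5.4-.5+165)
# points: (top px, scene px, z)
P={'pad-y+x':((443,190),(330,262),52),'pad-y-x':((478,273),(285,185),52),'pad+y-x':((370,325),(403,153),52),'pad+y+x':((330,237),(452,232),52),
'car-y+x':((460,133),(303,318),44),'car-y-x':((535,315),(228,176),44),'stopout-x':((160,462),(630,77),48),'stopout+x':((93,287),(727,188),48)}
for k,(a,b,z) in P.items():
    print(k,ray(t,*A(a),z)[:2].round(1),ray(s,*B(b),z)[:2].round(1))
ps=robot.observe();print(R.from_rotvec(ps['tool_rot']).as_matrix().round(3).tolist())
```

```text
pad-y+x [605.7 139.3] [614.4 140.6]
pad-y-x [568.6 122.6] [570.7 122. ]
pad+y-x [544.2 169.8] [548.4 168.1]
pad+y+x [583.2 189. ] [594.9 186.5]
car-y+x [633.4 132.8] [636.8 131.3]
car-y-x [551.5  97. ] [556.8  98.8]
stopout-x [481.7 260.6] [488.  263.5]
stopout+x [558.9 294.3] [558.4 294.9]
[[-0.974, 0.226, -0.0], [0.226, 0.974, -0.002], [-0.0, -0.002, -1.0]]
```

Request:
apply_moves([
  {"dx": -0.05, "dy": -0.037, "az": 0.04, "grip": -1},
  {"dx": -0.1, "dy": -0.074, "az": 0.085, "grip": -1},
  {"dx": -0.15, "dy": -0.11, "az": 0.13, "grip": -1},
  {"dx": -0.2, "dy": -0.147, "az": 0.17, "grip": -1},
  {"dx": -0.25, "dy": -0.184, "az": 0.215, "grip": -1},
  {"dx": -0.3, "dy": -0.221, "az": 0.255, "grip": -1},
  {"dx": -0.35, "dy": -0.258, "az": 0.3, "grip": -1},
  {"dx": -0.4, "dy": -0.295, "az": 0.34, "grip": -1},
  {"dx": -0.45, "dy": -0.331, "az": 0.385, "grip": -1},
  {"dx": -0.49, "dy": -0.361, "az": 0.42, "grip": -1},
  {"dx": -0.52, "dy": -0.383, "az": 0.443, "grip": -1},
  {"dx": -0.52, "dy": -0.383, "az": 0.443, "dz": 0.05, "grip": -1},
  {"dx": -0.52, "dy": -0.383, "az": 0.443, "dz": 0.1, "grip": -1},
  {"dx": -0.52, "dy": -0.383, "az": 0.443, "dz": 0.13, "grip": -1},
  {"dx": -0.52, "dy": -0.383, "az": 0.443, "dz": 0.13, "grip": -1},
  {"dx": -0.52, "dy": -0.383, "az": 0.443, "dz": 0.13, "grip": -1},
], newtons=40)

```text
invalid input at $.steps[0]: expected keys ax, ay, az, dx, dy, dz, grip
```

Request:
apply_moves([
  {"ax": 0, "ay": 0, "dz": 0, "dx": -0.05, "dy": -0.037, "az": 0.04, "grip": -1},
  {"ax": 0, "ay": 0, "dz": 0, "dx": -0.1, "dy": -0.074, "az": 0.085, "grip": -1},
  {"ax": 0, "ay": 0, "dz": 0, "dx": -0.15, "dy": -0.11, "az": 0.13, "grip": -1},
  {"ax": 0, "ay": 0, "dz": 0, "dx": -0.2, "dy": -0.147, "az": 0.17, "grip": -1},
  {"ax": 0, "ay": 0, "dz": 0, "dx": -0.25, "dy": -0.184, "az": 0.215, "grip": -1},
  {"ax": 0, "ay": 0, "dz": 0, "dx": -0.3, "dy": -0.221, "az": 0.255, "grip": -1},
  {"ax": 0, "ay": 0, "dz": 0, "dx": -0.35, "dy": -0.258, "az": 0.3, "grip": -1},
  {"ax": 0, "ay": 0, "dz": 0, "dx": -0.4, "dy": -0.295, "az": 0.34, "grip": -1},
  {"ax": 0, "ay": 0, "dz": 0, "dx": -0.45, "dy": -0.331, "az": 0.385, "grip": -1},
  {"ax": 0, "ay": 0, "dz": 0, "dx": -0.49, "dy": -0.361, "az": 0.42, "grip": -1},
  {"ax": 0, "ay": 0, "dz": 0, "dx": -0.52, "dy": -0.383, "az": 0.443, "grip": -1},
  {"ax": 0, "ay": 0, "dx": -0.52, "dy": -0.383, "az": 0.443, "dz": 0.05, "grip": -1},
  {"ax": 0, "ay": 0, "dx": -0.52, "dy": -0.383, "az": 0.443, "dz": 0.1, "grip": -1},
  {"ax": 0, "ay": 0, "dx": -0.52, "dy": -0.383, "az": 0.443, "dz": 0.13, "grip": -1},
  {"ax": 0, "ay": 0, "dx": -0.52, "dy": -0.383, "az": 0.443, "dz": 0.13, "grip": -1},
  {"ax": 0, "ay": 0, "dx": -0.52, "dy": -0.383, "az": 0.443, "dz": 0.13, "grip": -1},
], newtons=40)

```text
clock: 2.1
tool_pos: [573.3, 167.1, 102.4]
tool_rot: [1.716, 2.631, 0.002]
contact_force: [-0.2, -0.8, -0.0]
gripper_width: 0.003
gripper_force: 0.0
```

Run:
```python
from h import *
d=grab('scene','s1.png')
b=d['frame'][105:255,250:450,::-1]; cv2.imwrite('pics/c3.png',cv2.resize(b,None,fx=4,fy=4,interpolation=cv2.INTER_CUBIC))
s=robot.observe();print(s['tool_pos'],s['contact_force'],s['clock']);p=proj(d,s['tool_pos']);print((p[0]-250)*4,(p[1]-105)*4)
```

```text
[573.62440364 167.31195688 102.90220934] [0.18513639 0.78717876 0.14714069] 2.15
420.3880722781587 305.03393985810794
```

View pics/c3.png

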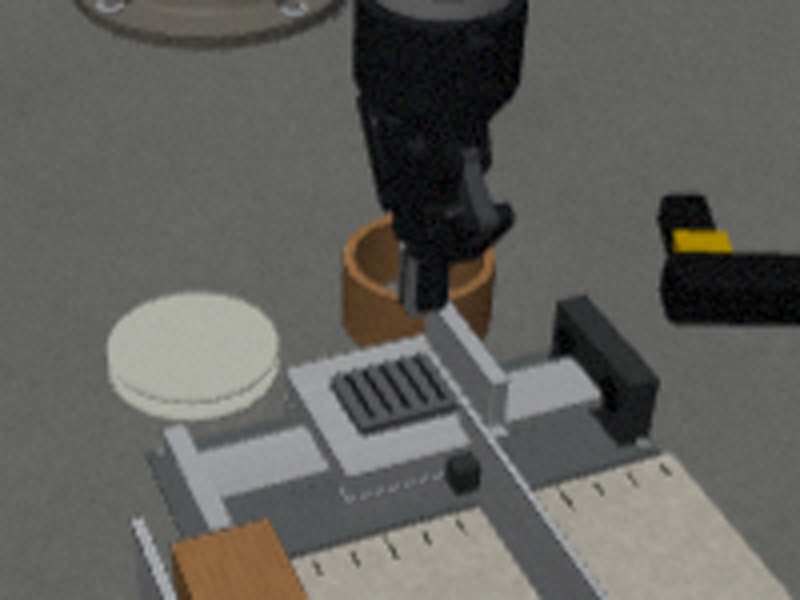

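The tip at (422,305) sits where the calibration predicts it, just above and behind the lip. Descending onto the pad next.

Request:
apply_moves([
  {"ax": 0, "ay": 0, "az": 0, "dx": -0.002, "dy": 0, "dz": 0.02, "grip": -1},
  {"ax": 0, "ay": 0, "az": 0, "dx": -0.002, "dy": 0, "dz": 0.04, "grip": -1},
  {"ax": 0, "ay": 0, "az": 0, "dx": -0.002, "dy": 0, "dz": 0.046, "grip": -1},
  {"ax": 0, "ay": 0, "az": 0, "dx": -0.002, "dy": 0, "dz": 0.049, "grip": -1},
  {"ax": 0, "ay": 0, "az": 0, "dx": -0.002, "dy": 0, "dz": 0.052, "grip": -1},
  {"ax": 0, "ay": 0, "az": 0, "dx": -0.002, "dy": 0, "dz": 0.054, "grip": -1},
  {"ax": 0, "ay": 0, "az": 0, "dx": -0.002, "dy": 0, "dz": 0.054, "grip": -1},
  {"ax": 0, "ay": 0, "az": 0, "dx": -0.002, "dy": 0, "dz": 0.054, "grip": -1},
])

```text
clock: 3.15
tool_pos: [572.6, 165.0, 47.9]
tool_rot: [-1.715, -2.63, 0.001]
contact_force: [-3.9, -1.4, 7.0]
gripper_width: 0.0
gripper_force: 3.4
```

Request:
apply_moves([
  {"ax": 0, "ay": 0, "az": 0, "dx": 0, "dy": 0, "dz": 0.002, "grip": -1},
  {"ax": 0, "ay": 0, "az": 0, "dx": 0, "dy": 0, "dz": 0.003, "grip": -1},
  {"ax": 0, "ay": 0, "az": 0, "dx": 0, "dy": 0, "dz": 0.004, "grip": -1},
  {"ax": 0, "ay": 0, "az": 0, "dx": 0, "dy": 0, "dz": 0.004, "grip": -1},
])

```text
clock: 3.65
tool_pos: [573.0, 164.9, 45.9]
tool_rot: [-1.716, -2.63, -0.0]
contact_force: [-10.6, -1.8, 25.2]
gripper_width: 0.002
gripper_force: 12.6
```

Request:
apply_moves([
  {"ax": 0, "ay": 0, "az": 0, "dx": 0.004, "dy": 0, "dz": 0, "grip": -1},
  {"ax": 0, "ay": 0, "az": 0, "dx": 0.008, "dy": 0, "dz": 0, "grip": -1},
  {"ax": 0, "ay": 0, "az": 0, "dx": 0.012, "dy": 0, "dz": 0, "grip": -1},
  {"ax": 0, "ay": 0, "az": 0, "dx": 0.018, "dy": 0, "dz": 0, "grip": -1},
  {"ax": 0, "ay": 0, "az": 0, "dx": 0.024, "dy": 0, "dz": 0, "grip": -1},
  {"ax": 0, "ay": 0, "az": 0, "dx": 0.03, "dy": 0, "dz": 0, "grip": -1},
  {"ax": 0, "ay": 0, "az": 0, "dx": 0.03, "dy": 0, "dz": 0, "grip": -1},
])

```text
clock: 4.53
tool_pos: [560.9, 191.8, 45.9]
tool_rot: [-1.716, -2.63, 0.001]
contact_force: [-9.8, -4.5, 24.7]
gripper_width: -0.001
gripper_force: 12.7
```

Good: the pad is held down and the carriage is moving freely. Continuing.

Request:
apply_moves([
  {"ax": 0, "ay": 0, "az": 0, "dx": 0.006, "dy": 0, "dz": 0, "grip": -1},
  {"ax": 0, "ay": 0, "az": 0, "dx": 0.012, "dy": 0, "dz": 0, "grip": -1},
  {"ax": 0, "ay": 0, "az": 0, "dx": 0.018, "dy": 0, "dz": 0, "grip": -1},
  {"ax": 0, "ay": 0, "az": 0, "dx": 0.024, "dy": 0, "dz": 0, "grip": -1},
  {"ax": 0, "ay": 0, "az": 0, "dx": 0.03, "dy": 0, "dz": 0, "grip": -1},
  {"ax": 0, "ay": 0, "az": 0, "dx": 0.036, "dy": 0, "dz": 0, "grip": -1},
  {"ax": 0, "ay": 0, "az": 0, "dx": 0.042, "dy": 0, "dz": 0, "grip": -1},
  {"ax": 0, "ay": 0, "az": 0, "dx": 0.042, "dy": 0, "dz": 0, "grip": -1},
])

```text
clock: 5.52
tool_pos: [543.6, 230.5, 45.9]
tool_rot: [-1.716, -2.63, 0.001]
contact_force: [-10.0, -3.8, 27.0]
gripper_width: 0.002
gripper_force: 13.2
```

Request:
apply_moves([
  {"ax": 0, "ay": 0, "az": 0, "dx": 0.003, "dy": 0, "dz": 0, "grip": -1},
  {"ax": 0, "ay": 0, "az": 0, "dx": 0.006, "dy": 0, "dz": 0, "grip": -1},
  {"ax": 0, "ay": 0, "az": 0, "dx": 0.009, "dy": 0, "dz": 0, "grip": -1},
  {"ax": 0, "ay": 0, "az": 0, "dx": 0.012, "dy": 0, "dz": 0, "grip": -1},
  {"ax": 0, "ay": 0, "az": 0, "dx": 0.012, "dy": 0, "dz": 0, "grip": -1},
])

```text
clock: 6.15
tool_pos: [542.8, 236.9, 45.8]
tool_rot: [1.719, 2.623, -0.0]
contact_force: [0.1, -12.3, 18.1]
gripper_width: -0.004
gripper_force: 8.9
```

Request:
apply_moves([
  {"ax": 0, "ay": 0, "az": 0, "dx": 0.004, "dy": 0, "dz": 0.001, "grip": -1},
  {"ax": 0, "ay": 0, "az": 0, "dx": 0.008, "dy": 0, "dz": 0.001, "grip": -1},
  {"ax": 0, "ay": 0, "az": 0, "dx": 0.008, "dy": 0, "dz": 0.001, "grip": -1},
])

```text
clock: 6.52
tool_pos: [541.4, 243.8, 45.7]
tool_rot: [1.718, 2.62, 0.003]
contact_force: [2.4, -14.5, 20.9]
gripper_width: -0.0
gripper_force: 10.4
```

Run:
```python
from h import *
d=grab('scene','s2.png'); t=grab('top','t2.png')
b=d['frame'][140:260,270:450,::-1]; a=t['frame'][165:255,245:365,::-1]
cv2.imwrite('pics/c4.png',np.vstack([cv2.resize(b,(450,300),interpolation=cv2.INTER_CUBIC),cv2.resize(a,(400,300),interpolation=cv2.INTER_CUBIC)[:, :400] if 0 else cv2.resize(a,(450,300),interpolation=cv2.INTER_CUBIC)]))
s=robot.observe();print(s['tool_pos'],s['contact_force'],s['clock'])
```

```text
[541.46202542 243.78769279  45.70064811] [  2.20526422 -14.03255307  20.97889102] 6.625
```

View pics/c4.png

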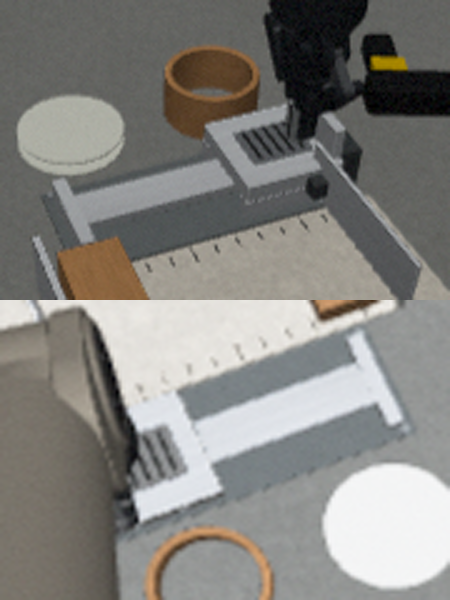

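The carriage looks home against the stop, with the tips near the lip. I'll push a little more to be sure the lip is loaded.

Request:
apply_moves([
  {"ax": 0, "ay": 0, "az": 0, "dx": 0.004, "dy": 0, "dz": 0, "grip": -1},
  {"ax": 0, "ay": 0, "az": 0, "dx": 0.008, "dy": 0, "dz": 0, "grip": -1},
  {"ax": 0, "ay": 0, "az": 0, "dx": 0.008, "dy": 0, "dz": 0, "grip": -1},
])

```text
clock: 7.0
tool_pos: [541.2, 244.3, 45.8]
tool_rot: [1.722, 2.61, -0.003]
contact_force: [9.9, -27.7, 19.6]
gripper_width: 0.003
gripper_force: 19.6
```

Run:
```python
from h import *
t=load('top'); m=[ray(t,245+u/3.75,165+v/3.333,44)[:2] for u,v in((178,88),(222,192))]
print(m,(np.mean(m,0)-[592.5,114.9])@[-.402,.916])
```

```text
[array([605.40180706, 196.20864798]), array([521.64202523, 161.67524866])] 70.31161436990668
```

The carriage is hard against the stop: 29 N on the lip and no further motion. The 70 mm of travel matches. Lifting straight up.

Request:
apply_moves([
  {"ax": 0, "ay": 0, "az": 0, "dx": 0, "dy": 0, "dz": -0.005, "grip": -1},
  {"ax": 0, "ay": 0, "az": 0, "dx": 0, "dy": 0, "dz": -0.01, "grip": -1},
  {"ax": 0, "ay": 0, "az": 0, "dx": 0, "dy": 0, "dz": -0.018, "grip": -1},
  {"ax": 0, "ay": 0, "az": 0, "dx": 0, "dy": 0, "dz": -0.022, "grip": -1},
  {"ax": 0, "ay": 0, "az": 0, "dx": 0, "dy": 0, "dz": -0.022, "grip": -1},
])

```text
clock: 7.62
tool_pos: [537.2, 242.8, 62.8]
tool_rot: [1.723, 2.613, -0.015]
contact_force: [14.2, -26.5, -14.3]
gripper_width: 0.002
gripper_force: 14.7
```

Tip is clear of the pad (z 62.8). I'll relieve the lip load, then rise.

Request:
apply_moves([
  {"ax": 0, "ay": 0, "az": 0, "dx": -0.008, "dy": 0, "dz": 0, "grip": -1},
  {"ax": 0, "ay": 0, "az": 0, "dx": -0.016, "dy": 0, "dz": 0, "grip": -1},
  {"ax": 0, "ay": 0, "az": 0, "dx": -0.02, "dy": 0, "dz": -0.01, "grip": -1},
  {"ax": 0, "ay": 0, "az": 0, "dx": -0.02, "dy": 0, "dz": -0.06, "grip": -1},
  {"ax": 0, "ay": 0, "az": 0, "dx": -0.02, "dy": 0, "dz": -0.12, "grip": -1},
  {"ax": 0, "ay": 0, "az": 0, "dx": -0.12, "dy": 0, "dz": -0.15, "grip": -1},
  {"ax": 0, "ay": 0, "az": 0, "dx": -0.2, "dy": 0, "dz": -0.15, "grip": -1},
  {"ax": 0, "ay": 0, "az": 0, "dx": -0.2, "dy": 0, "dz": -0.15, "grip": -1},
  {"ax": 0, "ay": 0, "az": 0, "dx": -0.2, "dy": 0, "dz": -0.15, "grip": -1},
])

```text
clock: 8.75
tool_pos: [615.7, 67.9, 216.7]
tool_rot: [1.724, 2.621, 0.002]
contact_force: [0.3, 0.9, -0.1]
gripper_width: 0.0
gripper_force: 0.0
```

Run:
```python
from h import *
d=grab('scene','s3.png'); t=grab('top','t3.png')
b=d['frame'][140:260,270:450,::-1]; a=t['frame'][160:250,240:370,::-1]
cv2.imwrite('pics/c5.png',np.vstack([cv2.resize(b,(450,300),interpolation=cv2.INTER_CUBIC),cv2.resize(a,(450,300),interpolation=cv2.INTER_CUBIC)]))
s=robot.observe();print(s['tool_pos'],s['contact_force'],s['clock'])
```

```text
[613.94345135  74.03976899 215.24330872] [-0.33925016  0.2594413   0.2949635 ] 8.85
```

View pics/c5.png

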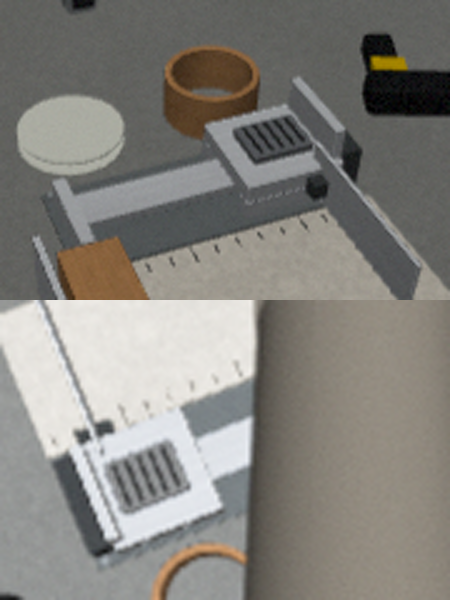

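The carriage sits hard against the end stop with its pad raised. The tape, reel and parcel haven't moved, and the arm is clear, so I'm handing in.

```bash
python3 -c "
from workcell import robot
print(robot.sign_off())"
```

```text
the job is handed in; nothing more can be done
None
```

The job is handed in, with no verdict returned: the last images show the carriage against its end stop (about 70 mm of travel) with the pad sprung back up, the arm was clear, and the loose items looked unmoved.

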